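# Push the pepper mill home into the condiment rack

### The job

The tall wooden pepper mill has been left out on the café table: push it across the table top with the fingertips, gently and low on its foot, into the one empty bay of the condiment rack until the whole foot stands between the bay's side walls. Slide it only: do not pinch it, lift it or let it tip, and leave everything else on the table where it stands.

Things in the scene. Friction and masses are not known exactly. Their poses are not given: they have to be found in the camera images.
- mill: the pepper mill to push: dark turned wood, round, 200 mm tall, about 0.3 kg. Its foot is an upright cylinder, 60 mm in diameter and 40 mm high; above it narrows to a 28 mm waist 85 mm up and swells to 42 mm at 150 mm up. Origin: centre of its underside (on the table, z = 0); z runs up its length. Pushed at the foot, below 30 mm, it slides; pushed high up it tips.
- rack: dark wood rack fixed to the table; the table top is its floor, no sill. Three bays side by side along its y, centres at y = -98, 0, +98 mm, each 90 mm wide inside and 80 mm deep, open at the -x side. Side walls 8 mm thick, 36 mm high, from x = -40 mm (front ends) to +40 mm (face of the 60 mm high back board). Origin: on the table, centre of the middle bay; x points into the bays.
- bay (a point): the empty bay: point on the table at the bay's centre, marked by a flush grey felt disc, 68 mm in diameter. Axes as the rack's: x points straight into the bay (front ends of the side walls 40 mm before this point, back board 40 mm beyond it); y runs across (side walls 45 mm either side). The mill touches the back board when it is 10 mm beyond this point.
- oil: bystander in one of the other two bays: green glass oil bottle, 60 mm in diameter, 210 mm tall; origin at the centre of its underside. Stays where it is.
- salt: bystander in the remaining bay: white salt pot with a steel cap, 52 mm in diameter, 98 mm tall; origin at the centre of its underside. Stays where it is.
- cup: bystander: white mug, 80 mm in diameter, 85 mm tall, handle on its +y side; origin at the centre of its underside
- sugar: bystander: clear sugar jar with a steel lid, 72 mm in diameter, 100 mm tall; origin at the centre of its underside
- jug: bystander: small steel milk jug without a handle, 68 mm in diameter at the rim, 75 mm tall; origin at the centre of its underside
- spoon: bystander: steel spoon, 140 mm long, lying flat along its x axis; origin under its middle
Mind the look-alikes: they are no part of the job. What is shaped like the mill but purple is not meant.

How it is judged:
By the outcome, as a careful person would: the job done as asked, in the order asked, and still so for the second after the job is handed in, with the robot touching nothing.
It also fails if it takes over 51 s, if anything falls off the work surface, if the arm or the gripper's body presses on something with over 40 N, if the wrist force passes 120 N, or if a joint passes its speed limit or range.

### The arm

A 6-joint arm with a two-finger parallel gripper is mounted at the origin on the work surface. World frame = base frame: x ahead of the robot, y to its left, z up, the work surface at z = 0. Lengths are in m, angles in rad, forces in N, time in s.
With the tool pointing down it reaches from about 0.35 to 0.8 m from the base axis. Payload 7.3 kg.
Tool frame: the origin (TCP) lies midway between the tips of the shut fingers; the grasp point (between the pads) lies 19 mm behind it; z points along the fingers, y is the line along which they close (so a half turn about z gives the same grasp; the last joint's range is limited). The gripper opens to 85 mm and grips with 20 to 120 N. Pads are 22 mm wide; open, the fingers measure 114 mm over their backs; the gripper's body (76 mm by 85 mm) begins 54 mm behind the grasp point. The pads swing forward as they close: fully open they stand 13 mm farther back than shut.
Start: joints at [-1.275, 0.342, 1.524, -0, 1.275, -0.146], TCP at [0.224, -0.475, 0.231] pointing down, gripper open.
Joint ranges: [-2.53, 2.53], [-0.77, 2.02], [0.04, 2.7], [-1, 4.14], [0.28, 2.66], [-3.11, 3.11]. Speed limits (rad/s): [2.57, 2.57, 3.14, 3.14, 3.14, 3.14].

### API

Orientations are given as a unit quaternion [w, x, y, z].
In Python, from plant import env gives the robot as it stands.
- The arm moves only by the tool drive_tool, never from a script. Its argument "commands" is a list of rows, each an object with "jaw": the closure, from -1 (fully open) to 1 (shut); "slide": the shift along the tool's x, y, z scaled (see below), a list of three; "twist": the turn about the tool's z scaled (see below). A call has 1 to 5 rows; each row shifts and turns the commanded pose from where the row before left it, along the tool's axes as they then stand; what a row does not reach is not made up. The controller multiplies each number of a shift by 40 mm and each number of a turn by 0.15 rad. A row lasts 1/8 s, in which the tool goes at most 62.5 mm and 10.7 degrees, less where a joint would pass 70% of its speed; a pose out of reach is approached as far as the arm can. A call with a number of a shift or a turn outside -1 to 1 is refused whole. A call with a gripper value outside its range is refused whole. The fingers move at their own pace and stop on an object; "force" is the grip in N (left out, the last holds). Time passes only in rows, so rows that do not move let the fingers close. It gives the time, the measured TCP pose, the force, the opening and the grip force at its end, in the units of the state.
- env.get_state(): the state, without advancing time (a new reading comes with each control period).
- env.grab_frame(name): name is "side" or "top" or "wrist"; returns a dict with "frame" (384x512x3 uint8, blue, green, red), "mtx" (3x3 intrinsics, pixels), "eye" and "orientation" of the camera in the world; the wrist camera has in their place "tool_from_camera" (4x4, takes a point from camera to tool coordinates, whose origin is the TCP and whose axes are the flange's). Camera axes: x right, y down, z forward; pixel columns grow to the right and rows downward; lengths in m; the calibration is good to about 2 mm. A picture is of the moment at which its call begins: read the wrist's pose just before it. There is no depth.
- env.hand_in(): hands the job in; it is judged then, once.
The state is a dict: "time_s": time; "joint_positions": joint angles; "qd": joint speeds; "tau": joint torques, N m; "eef_pos": TCP position; "tool_rot": TCP orientation; "contact_force": force on the tool from outside, world axes, zero at the start; "wrist_torque": the same for the moment, N m; "width": opening from 0.0 (shut) to 1.0 (fully open); "grip_force": force on a finger pad.
Only numpy, scipy, OpenCV 4.12 (cv2) and the standard library are available. Lean on these libraries where they do the work, as an engineer would, in place of code of your own. Each camera call takes 0.05 s, during which the arm holds its last target. There are 200 camera calls.

## Working session

There is one attempt and no reset: what is moved stays moved. The work goes in short steps, Python scripts to look and compute and a tool call to move; the robot and the scene stay as the last step left them, time stands still between calls to the robot, and variables do not carry over. Pictures are saved under pics/ and viewed, at most 10 in all, crops included, and the job is handed in when it is done.

Besides the shell and the picture viewer there is one more tool, called as name([rows], argument=value, ...), one row to a line, values as JSON. drive_tool: Moves the arm, as the interface text tells. Its arguments: {"type":"object","properties":{"commands":{"type":"array"},"force":{"type":"number"}},"required":["commands"]}

```bash
mkdir -p pics; cat > h.py <<'E'
import numpy as np, cv2
from scipy.spatial.transform import Rotation as R
from plant import env
def cast(f,uv,z=0.0):
    q=np.array(f["orientation"])
    M=R.from_quat(q[[1,2,3,0]]).as_matrix() if q.size==4 else q.reshape(3,3)
    d=M@np.linalg.inv(f["mtx"])@np.array([uv[0],uv[1],1.0]); e=np.array(f["eye"])
    return (e+d*(z-e[2])/d[2])
E
python3 - <<'E'
from h import *
for n in("top","side"):
    f=env.grab_frame(n); cv2.imwrite(f"pics/{n}0.png",f["frame"])
    np.savez(f"pics/{n}0.npz",**{k:np.array(v) for k,v in f.items()})
    print(n,f["eye"],f["orientation"])
    for uv in((0,0),(511,0),(0,383),(511,383)): print(cast(f,uv).round(3))
print(env.get_state())
E
```

```text
top [0.38383063 0.01045958 1.06229995] [ 0.05305556 -0.70193835  0.70706041 -0.06732931]
[1.176 0.788 0.   ]
[ 1.186 -0.833  0.   ]
[0.059 0.669 0.   ]
[ 0.038 -0.689  0.   ]
side [0.13201144 0.61880842 0.84825249] [ 0.11278235 -0.27972719  0.88538856 -0.35372296]
[ 2.047 -0.321  0.   ]
[ 0.327 -1.519  0.   ]
[0.685 0.616 0.   ]
[-0.069  0.087  0.   ]
{'time_s': 0.1, 'joint_positions': array([-1.27496445e+00,  3.42660560e-01,  1.52486173e+00,  9.71178421e-06,
        1.27541662e+00, -1.45971182e-01]), 'qd': array([ 0.00051766, -0.00183877, -0.00153125,  0.00126673,  0.00131638,
       -0.00034969]), 'tau': array([ 1.77382124e-03, -4.34450841e+01, -2.46490413e+01, -1.42785298e-04,
        4.74801243e-03,  4.01471982e-05]), 'eef_pos': array([ 0.2244123 , -0.47425035,  0.23071242]), 'tool_rot': array([-6.71585095e-04,  9.75700401e-01,  2.19107904e-01, -4.57587879e-05]), 'contact_force': array([ 0.26156063, -0.17901134, -0.17390918]), 'wrist_torque': array([-0.0173215 ,  0.00164044,  0.01953828]), 'grip_force': 0.0, 'width': 1.0031064185538725}
```

View pics/top0.png

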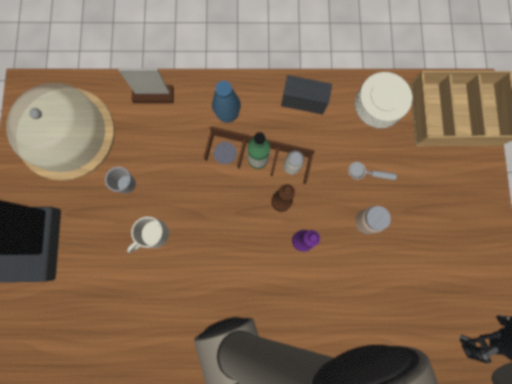

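View pics/side0.png

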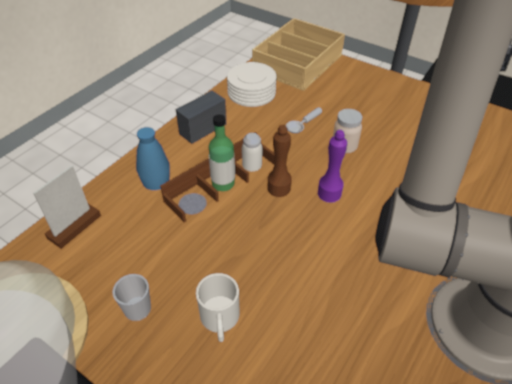

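Top view: the felt disc of the empty bay is at (224,153), the rack spans (208,130)–(312,180), the brown mill is at (283,198) and the purple look-alike at (305,240). The side view shows the felt at (193,204) and the mill foot at (280,186).

```bash
python3 - <<'E'
from h import *
t=cv2.imread("pics/top0.png");s=cv2.imread("pics/side0.png")
a=cv2.resize(t[115:255,195:325],None,fx=3.9,fy=3.9,interpolation=cv2.INTER_CUBIC)
b=cv2.resize(s[120:225,155:355],None,fx=4,fy=4,interpolation=cv2.INTER_CUBIC)
cv2.imwrite("pics/topc.png",a);cv2.imwrite("pics/sidec.png",b)
F={n:dict(np.load(f"pics/{n}0.npz")) for n in("top","side")}
def blobs(n,im,lo,hi,box,z=0):
    x0,y0,x1,y1=box;m=cv2.inRange(cv2.cvtColor(im,cv2.COLOR_BGR2HSV),lo,hi)
    k=np.zeros_like(m);k[y0:y1,x0:x1]=m[y0:y1,x0:x1]
    c=cv2.connectedComponentsWithStats(k)
    for i in range(1,c[0]):
        if c[2][i,4]>40: print(n,c[2][i],c[3][i].round(1),cast(F[n],c[3][i],z).round(4))
print("felt");blobs("top",t,(95,30,60),(140,160,255),(200,130,245,175));blobs("side",s,(95,30,60),(140,160,255),(170,185,215,220))
print("pix",cv2.cvtColor(t,cv2.COLOR_BGR2HSV)[153,224],cv2.cvtColor(s,cv2.COLOR_BGR2HSV)[204,193],cv2.cvtColor(t,cv2.COLOR_BGR2HSV)[[198,215],[283,270]])
E
```

```text
felt
pix [117  23 112] [120  15 132] [[  9 132  81]
 [ 13 135 136]]
```

View pics/topc.png

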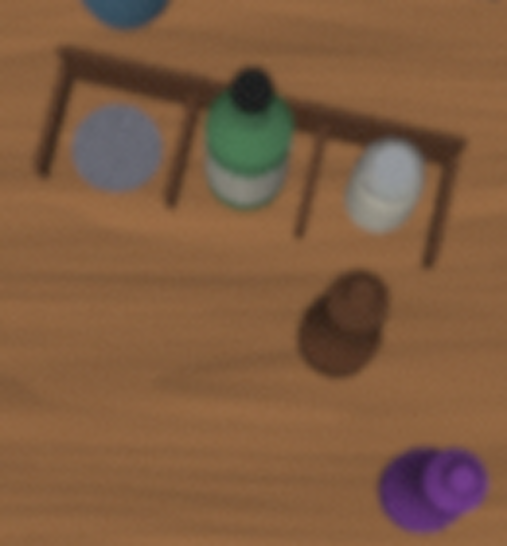

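View pics/sidec.png

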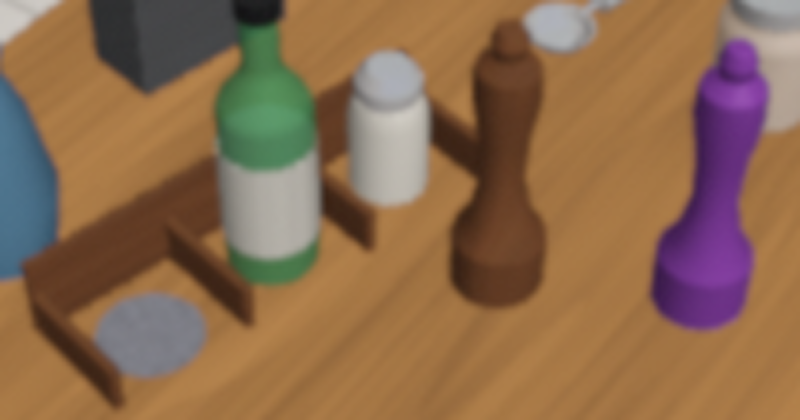

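Enlarged top crop: felt centre is at about (117,148), wall front ends at (42,176), (172,207), (300,238) and (430,268), mill foot at about (339,336) and purple foot at about (420,490).

```bash
python3 - <<'E'
from h import *
F={n:dict(np.load(f"pics/{n}0.npz")) for n in("top","side")}
T=lambda u,v:(195+(u+.5)/3.9-.5,115+(v+.5)/3.9-.5)
S=lambda u,v:(155+(u+.5)/4-.5,120+(v+.5)/4-.5)
for n,box in(("top",(205,135,245,170)),("side",(175,188,212,218))):
    h=cv2.cvtColor(F[n]["frame"],cv2.COLOR_BGR2HSV);m=cv2.inRange(h,(90,0,60),(150,80,255));k=np.zeros_like(m)
    x0,y0,x1,y1=box;k[y0:y1,x0:x1]=m[y0:y1,x0:x1]
    c=cv2.findContours(k,0,1)[0];c=max(c,key=cv2.contourArea);e=cv2.fitEllipse(c);print(n,"felt",e,cast(F[n],e[0]).round(4))
w=[cast(F["top"],T(*p),.036)[:2] for p in((42,174),(172,206),(300,237),(430,267))]
print("wall ends",np.round(w,4)); d=w[0]-w[3]; print("yaw of rack y",np.degrees(np.arctan2(d[1],d[0]))-90,np.linalg.norm(d))
print("mill top",cast(F["top"],T(339,336),.03),"bottom edge",cast(F["top"],T(339,377),0.0))
print("mill side foot L/R/bottom",[cast(F["side"],S(*p),z).round(4) for p,z in(((498,285),0.01),((498,305),0))])
print("mill side base ctr",cast(F["side"],S(497,273),0.0))
print("purple",cast(F["top"],T(421,491),.03))
print("salt",cast(F["top"],T(376,208),.0))
E
```

```text
top felt ((224.5718231201172, 152.52755737304688), (19.243940353393555, 19.740915298461914), 61.354942321777344) [0.6814 0.0845 0.    ]
side felt ((192.1320037841797, 203.24659729003906), (17.647035598754883, 24.33066749572754), 83.43824768066406) [0.6802 0.0844 0.    ]
wall ends [[ 0.6519  0.136 ]
 [ 0.6277  0.0418]
 [ 0.6043 -0.0506]
 [ 0.5818 -0.1441]]
yaw of rack y -14.058736330596588 0.28868151350428123
mill top [ 0.53280139 -0.07787638  0.03      ] bottom edge [ 0.5066657  -0.07983965  0.        ]
mill side foot L/R/bottom [array([ 0.5236, -0.0644,  0.01  ]), array([ 0.5191, -0.0582,  0.    ])]
mill side base ctr [ 0.53437175 -0.08094658  0.        ]
purple [ 0.42188578 -0.13368109  0.03      ]
salt [ 0.63404756 -0.11019515  0.        ]
```

drive_tool([
  {"jaw": -1, "slide": [0, 0, 0], "twist": 0.92},
  {"jaw": -1, "slide": [0, 0, 0], "twist": 0.92},
  {"jaw": -1, "slide": [0, 0, 0], "twist": 0.92},
  {"jaw": -1, "slide": [0, 0, 0], "twist": 0.92},
  {"jaw": -1, "slide": [0, 0, 0], "twist": 0.9},
])

```text
time_s: 0.72
eef_pos: [0.2244, -0.4743, 0.2309]
tool_rot: [-0.0, 0.992, -0.125, -0.0]
contact_force: [-0.1, 0.2, 0.6]
width: 1.0
grip_force: 0.0
```

drive_tool([
  {"jaw": -1, "slide": [0.57, -0.98, 0], "twist": 0},
  {"jaw": -1, "slide": [0.57, -0.98, 0], "twist": 0},
  {"jaw": -1, "slide": [0.57, -0.98, 0], "twist": 0},
  {"jaw": -1, "slide": [0.57, -0.98, 0], "twist": 0},
  {"jaw": -1, "slide": [0.57, -0.98, 0], "twist": 0},
])

```text
time_s: 1.35
eef_pos: [0.3834, -0.3108, 0.231]
tool_rot: [-0.0, 0.992, -0.122, -0.0]
contact_force: [0.4, -0.8, -0.7]
width: 0.999
grip_force: 0.0
```

drive_tool([
  {"jaw": -1, "slide": [0.57, -0.98, 0], "twist": 0},
  {"jaw": -1, "slide": [0.57, -0.98, 0], "twist": 0},
  {"jaw": -1, "slide": [0.57, -0.98, 0], "twist": 0},
  {"jaw": -1, "slide": [0.57, -0.98, 0], "twist": 0},
  {"jaw": -1, "slide": [0, 0, 0], "twist": 0},
])

```text
time_s: 1.98
eef_pos: [0.5105, -0.1799, 0.2307]
tool_rot: [-0.0, 0.993, -0.12, -0.0]
contact_force: [-0.1, -0.0, -0.2]
width: 0.999
grip_force: 0.0
```

```bash
cat >> h.py <<'E'
BAY=np.array([.6805,.083]);RX=np.array([.970,-.243]);RY=np.array([.243,.970])
def rack(p): d=np.array(p)[:2]-BAY; return (d@RX).round(4),(d@RY).round(4)
def wcam():
    s=env.get_state(); f=env.grab_frame("wrist"); A=np.eye(4)
    q=np.array(s["tool_rot"]);A[:3,:3]=R.from_quat(q[[1,2,3,0]]).as_matrix();A[:3,3]=s["eef_pos"]
    W=A@np.array(f["tool_from_camera"]);f["eye"]=W[:3,3];q=R.from_matrix(W[:3,:3]).as_quat();f["orientation"]=q[[3,0,1,2]]
    return s,f
def yaw(s):
    q=np.array(s["tool_rot"]);return np.degrees(R.from_quat(q[[1,2,3,0]]).as_matrix()[:,0][[1,0]])*0+np.degrees(np.arctan2(*R.from_quat(q[[1,2,3,0]]).as_matrix()[[1,0],0]))
E
python3 - <<'E'
from h import *
s,f=wcam();print(s["eef_pos"],yaw(s)[0],rack(s["eef_pos"]),s["joint_positions"].round(2),f["tool_from_camera"])
g=env.grab_frame("side");cv2.imwrite("pics/w1.png",np.hstack([cv2.resize(f["frame"],(400,300)),cv2.resize(g["frame"][50:250,150:416],(400,300))]))
E
```

```text
[ 0.51047955 -0.17988876  0.2306689 ] -13.818996515080926 (np.float64(-0.101), np.float64(-0.2963)) [-0.48  0.37  1.48  0.    1.29  1.33] [[-5.19849945e-04 -9.45702328e-01 -3.25033592e-01  8.44490927e-02]
 [ 9.99999766e-01 -3.46831333e-04 -5.90248606e-04  8.34529739e-04]
 [ 4.45467647e-04 -3.25033823e-01  9.45702287e-01 -1.42552551e-01]
 [ 0.00000000e+00  0.00000000e+00  0.00000000e+00  1.00000000e+00]]
```

View pics/w1.png

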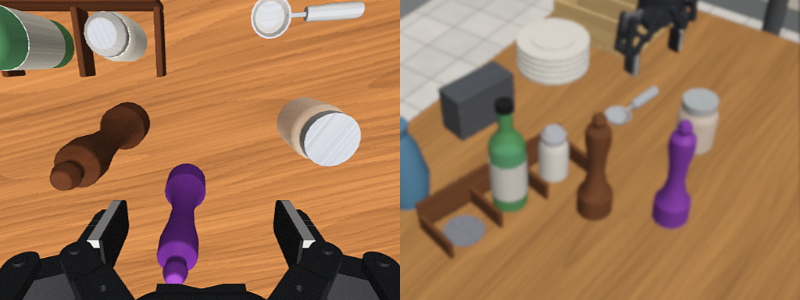

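Wrist half: mill foot around (130,125), purple foot around (185,185), sugar jar (310,130), with fingers at x≈110 and 290. Side half: the scene is undisturbed, with the gripper at top right. I'll compute the base positions.

```bash
python3 - <<'E'
from h import *
s,f=wcam();h=cv2.cvtColor(f["frame"],cv2.COLOR_BGR2HSV)
tcp=np.array(rack(s["eef_pos"]));k=1.28
for n,uv,z in(("mill",(126,124),.02),("mill farR",(148,118),.02),("purple",(185,185),.02),("purple farR",(204,180),.02),("sugar base left",(278,118),.0),("sugar lid",(332,138),.1),("spoon bowl",(270,18),0),("wall end",(163,75),.036),("wallend2",(82,75),.036)):
    p=cast(f,(uv[0]*k,uv[1]*k),z);print(n,p.round(4),"rel TCP (rack axes)",(np.array(rack(p))-tcp).round(4))
E
```

```text
mill [ 0.5352 -0.0806  0.02  ] rel TCP (rack axes) [0.0009 0.1047]
mill farR [ 0.5359 -0.1134  0.02  ] rel TCP (rack axes) [0.0095 0.0731]
purple [ 0.4229 -0.1363  0.02  ] rel TCP (rack axes) [-0.0945  0.0233]
purple farR [ 0.424  -0.1666  0.02  ] rel TCP (rack axes) [-0.086  -0.0057]
sugar base left [ 0.4863 -0.2946  0.    ] rel TCP (rack axes) [ 0.0055 -0.1148]
sugar lid [ 0.4774 -0.325   0.1   ] rel TCP (rack axes) [ 0.0042 -0.1464]
spoon bowl [ 0.6208 -0.304   0.    ] rel TCP (rack axes) [ 0.1382 -0.0912]
wall end [ 0.5864 -0.1528  0.036 ] rel TCP (rack axes) [0.0681 0.0471]
wallend2 [ 0.6112 -0.0534  0.036 ] rel TCP (rack axes) [0.068  0.1496]
```

drive_tool([
  {"jaw": -1, "slide": [0.97, -0.13, 0], "twist": 0},
  {"jaw": -1, "slide": [0, 0, 0], "twist": -0.85},
  {"jaw": -1, "slide": [0, 0, 0], "twist": -0.85},
  {"jaw": -1, "slide": [0, 0, 0], "twist": -0.84},
  {"jaw": -1, "slide": [0, 0, 0.5], "twist": 0},
])

```text
time_s: 2.75
eef_pos: [0.548, -0.1884, 0.2125]
tool_rot: [0.001, 0.998, 0.067, 0.001]
contact_force: [0.5, 0.6, -0.5]
width: 0.999
grip_force: 0.0
```

drive_tool([
  {"jaw": -1, "slide": [0, 0, 1], "twist": 0},
  {"jaw": -1, "slide": [0, 0, 1], "twist": 0},
  {"jaw": -1, "slide": [0, 0, 1], "twist": 0},
  {"jaw": -1, "slide": [0, 0, 0.5], "twist": 0},
  {"jaw": -1, "slide": [0, 0, 0], "twist": 0},
])

```text
time_s: 3.38
eef_pos: [0.5464, -0.1873, 0.0699]
tool_rot: [-0.001, 0.998, 0.067, -0.002]
contact_force: [0.6, 0.2, -1.0]
width: 0.996
grip_force: 0.0
```

```bash
python3 - <<'E'
from h import *
s,f=wcam();print(s["eef_pos"],yaw(s)[0],s["contact_force"].round(1))
g=env.grab_frame("side");cv2.imwrite("pics/w2.png",np.hstack([cv2.resize(f["frame"],(400,300)),cv2.resize(g["frame"][50:250,150:416],(400,300))]))
E
```

```text
[ 0.54637295 -0.18728435  0.0698747 ] 7.675995860860636 [ 0.6  0.2 -1. ]
```

View pics/w2.png

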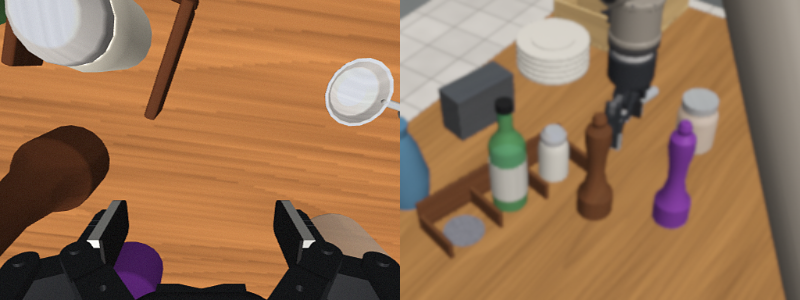

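The wrist view at low height shows the fingers clear of the mill foot (60,170), the wall end (150,115) and the spoon (360,90). The side half shows nothing disturbed. Next I descend and make contact slowly while watching the force.

drive_tool([
  {"jaw": -1, "slide": [0, 0, 0.8], "twist": 0},
  {"jaw": -1, "slide": [0, 0, 0.77], "twist": 0},
  {"jaw": -1, "slide": [0, -0.15, 0], "twist": 0},
  {"jaw": -1, "slide": [0, -0.15, 0], "twist": 0},
  {"jaw": -1, "slide": [0, 0, 0], "twist": 0},
])

```text
time_s: 4.1
eef_pos: [0.5474, -0.1745, 0.0103]
tool_rot: [0.001, 0.998, 0.068, 0.001]
contact_force: [-0.5, -0.2, 1.5]
width: 1.001
grip_force: 0.0
```

drive_tool([
  {"jaw": -1, "slide": [0, -0.12, 0], "twist": 0},
  {"jaw": -1, "slide": [0, -0.12, 0], "twist": 0},
  {"jaw": -1, "slide": [0, -0.12, 0], "twist": 0},
  {"jaw": -1, "slide": [0, -0.12, 0], "twist": 0},
])

```text
time_s: 4.6
eef_pos: [0.5453, -0.1567, 0.0099]
tool_rot: [0.001, 0.998, 0.068, 0.002]
contact_force: [0.0, -7.3, 7.0]
width: 0.999
grip_force: 4.6
```

```bash
python3 - <<'E'
from h import *
s,f=wcam();print(s["eef_pos"],yaw(s)[0],s["contact_force"].round(2),s["wrist_torque"].round(3))
g=env.grab_frame("side");np.savez("pics/side2.npz",**{k:np.array(v) for k,v in g.items()})
cv2.imwrite("pics/w3.png",np.hstack([f["frame"][84:384,0:256],cv2.resize(g["frame"][100:210,215:395],(491,300),interpolation=cv2.INTER_CUBIC)]))
E
```

```text
[ 0.54525308 -0.15671601  0.00988292] 7.772593010103339 [ 0.05 -7.33  6.98] [-0.519 -0.017  0.033]
```

View pics/w3.png

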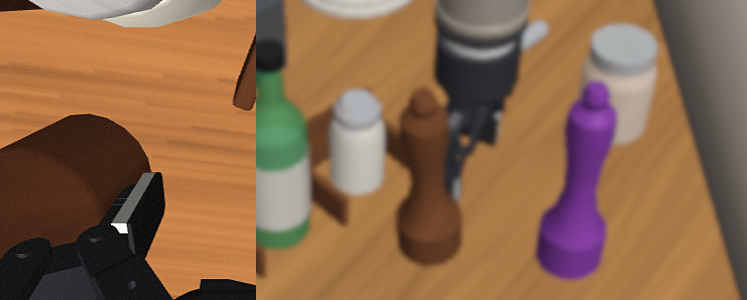

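The wrist crop shows the left finger back (150,190) against the mill foot (130,150). In the side crop the mill looks upright, with its foot bottom at (428,262). I'll measure its shift against frame 0 numerically.

```bash
cat >> h.py <<'E'
def mill(f,guess):
    """foot base point, top point seen in the side view; guess = pixel on the mill"""
    h=cv2.GaussianBlur(f["frame"],(3,3),0);h=cv2.cvtColor(h,cv2.COLOR_BGR2HSV)
    m=cv2.inRange(h,(4,90,30),(14,255,112));m=cv2.morphologyEx(m,cv2.MORPH_OPEN,np.ones((2,2)))
    n,l,st,c=cv2.connectedComponentsWithStats(m)
    ys,xs=np.nonzero((l>0)&(np.hypot(np.arange(512)[None]-guess[0],np.arange(384)[:,None]-guess[1])<40))
    i=np.bincount(l[ys,xs]).argmax();k=l==i
    ys,xs=np.nonzero(k);b=ys.max();rows=[(r,xs[ys==r].min(),xs[ys==r].max()) for r in range(b-18,b+1)]
    w=max(rows,key=lambda r:r[2]-r[1]);u=(w[1]+w[2])/2
    t=xs[ys<ys.min()+8].mean();return u,b,w[2]-w[1],t,ys.min(),st[i]
E
python3 - <<'E'
from h import *
for n in("side0","side2"):
    f=dict(np.load(f"pics/{n}.npz"));r=mill(f,(280,180));print(n,r)
    u,b=r[:2];e=cast(f,(u,b+.5));d=e-f["eye"];d[2]=0;d/=np.linalg.norm(d);p=e+.03*d;print("base ctr",p.round(4),rack(p), "top at z=.2",cast(f,(r[3],r[4]),.195).round(3))
s=env.get_state();print(s["contact_force"].round(2),s["wrist_torque"].round(3),s["eef_pos"])
E
```

```text
side0 (np.float64(279.5), np.int64(196), np.int64(23), np.float64(281.8939393939394), np.int64(128), array([ 264,  128,   28,   69, 1202], dtype=int32))
base ctr [ 0.5321 -0.0831  0.    ] (np.float64(-0.1036), np.float64(-0.1971)) top at z=.2 [ 0.535 -0.078  0.195]
side2 (np.float64(278.0), np.int64(197), np.int64(22), np.float64(276.8933333333333), np.int64(136), array([ 264,  136,   27,   62, 1054], dtype=int32))
base ctr [ 0.5334 -0.078   0.    ] (np.float64(-0.1035), np.float64(-0.1919)) top at z=.2 [ 0.529 -0.049  0.195]
[ 0.18 -5.14  4.38] [-0.162 -0.013  0.018] [ 0.54504693 -0.15632053  0.00973716]
```

The mill's top has moved about 25 mm while the foot moved about 5 mm, so it is tilting: the gripper's knuckle is hitting it high up. I'll back off slowly.

drive_tool([
  {"jaw": -1, "slide": [0, 0.12, 0], "twist": 0},
  {"jaw": -1, "slide": [0, 0.12, 0], "twist": 0},
  {"jaw": -1, "slide": [0, 0.12, 0], "twist": 0},
  {"jaw": -1, "slide": [0, 0.15, 0], "twist": 0},
  {"jaw": -1, "slide": [0, 0.15, 0], "twist": 0},
])

```text
time_s: 5.32
eef_pos: [0.5474, -0.1822, 0.0084]
tool_rot: [-0.0, 0.998, 0.068, -0.0]
contact_force: [0.0, 0.3, 0.8]
width: 0.999
grip_force: 0.0
```

```bash
cat >> h.py <<'E'
def look(g=None,guess=(280,180)):
    f=g or env.grab_frame("side");r=mill(f,guess)
    u,b=r[:2];e=cast(f,(u,b+.5));d=e-f["eye"];d[2]=0;d/=np.linalg.norm(d);p=e+.03*d
    t=cast(f,(r[3],r[4]),.195);print("base",p.round(4),"rack",rack(p),"top",t[:2].round(3),"lean",(t-p)[:2].round(3),"px",r[0],r[1]);return f,p
E
python3 - <<'E'
from h import *
f,p=look();s=env.get_state();print(s["eef_pos"],s["contact_force"].round(2))
E
```

```text
base [ 0.5313 -0.0795  0.    ] rack (np.float64(-0.1052), np.float64(-0.1939)) top [ 0.533 -0.075] lean [0.001 0.004] px 279.0 197
[ 0.5476461  -0.18292521  0.0084615 ] [ 0.35 -0.85  0.43]
```

```bash
python3 - <<'E'
from h import *
s,f=wcam();np.savez("pics/wr.npz",**{k:np.array(v) for k,v in f.items()});print(f["mtx"])
cv2.imwrite("pics/fing.png",cv2.resize(cv2.convertScaleAbs(f["frame"][184:384,0:200],alpha=2.2,beta=15),None,fx=3,fy=3,interpolation=cv2.INTER_CUBIC))
E
```

```text
[[328.07478696   0.         256.98674488]
 [  0.         328.07478696 191.56137982]
 [  0.           0.           1.        ]]
```

View pics/fing.png

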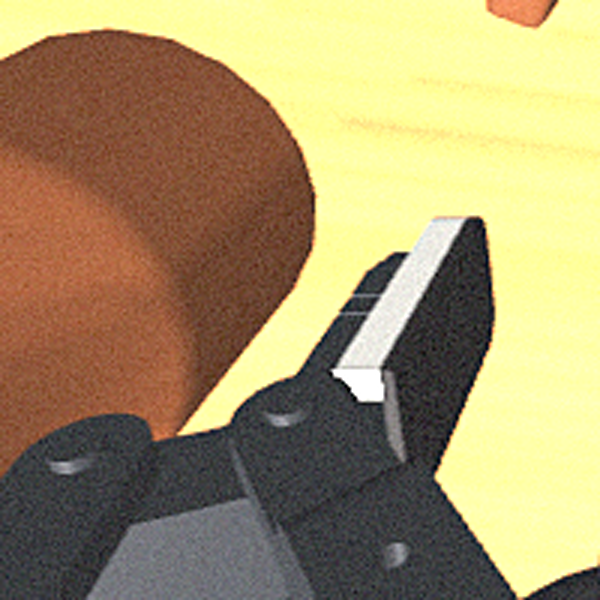

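```bash
python3 - <<'E'
from h import *
f=dict(np.load("pics/wr.npz"));T=f["tool_from_camera"];K=np.linalg.inv(f["mtx"])
for n,(u,v) in dict(tip_out=(435,217),tip_in=(482,217),padback_up=(338,370),plate_tip=(395,253),plate_mid=(345,310),plate_up=(300,375),joint1L=(232,430),joint1=(285,410),joint2=(75,465),joint2top=(110,414),joint2R=(155,430),joint2L=(10,460)).items():
    d=T[:3,:3]@K@np.array([u/3,184+v/3,1]);o=T[:3,3]
    print(n,*[(x,(o+d*((x-o[0])/d[0])).round(4)[1:]) for x in(0.004,.011,.014)])
E
```

```text
tip_out (0.004, array([-0.0525, -0.0045])) (0.011, array([-0.0479, -0.0166])) (0.014, array([-0.0458, -0.0217]))
tip_in (0.004, array([-0.0451, -0.0045])) (0.011, array([-0.041 , -0.0166])) (0.014, array([-0.0393, -0.0217]))
padback_up (0.004, array([-0.0526, -0.0415])) (0.011, array([-0.0479, -0.0503])) (0.014, array([-0.0459, -0.0541]))
plate_tip (0.004, array([-0.0551, -0.015 ])) (0.011, array([-0.0502, -0.0261])) (0.014, array([-0.0481, -0.0309]))
plate_mid (0.004, array([-0.0568, -0.0291])) (0.011, array([-0.0517, -0.039 ])) (0.014, array([-0.0496, -0.0433]))
plate_up (0.004, array([-0.0569, -0.0424])) (0.011, array([-0.0518, -0.0512])) (0.014, array([-0.0496, -0.0549]))
joint1L (0.004, array([-0.0603, -0.0518])) (0.011, array([-0.055 , -0.0598])) (0.014, array([-0.0527, -0.0632]))
joint1 (0.004, array([-0.0558, -0.0486])) (0.011, array([-0.0508, -0.0568])) (0.014, array([-0.0487, -0.0603]))
joint2 (0.004, array([-0.0746, -0.0571])) (0.011, array([-0.068 , -0.0646])) (0.014, array([-0.0652, -0.0678]))
joint2top (0.004, array([-0.0758, -0.0492])) (0.011, array([-0.0691, -0.0574])) (0.014, array([-0.0662, -0.0609]))
joint2R (0.004, array([-0.0691, -0.0518])) (0.011, array([-0.0629, -0.0598])) (0.014, array([-0.0603, -0.0632]))
joint2L (0.004, array([-0.0822, -0.0564])) (0.011, array([-0.0749, -0.0639])) (0.014, array([-0.0718, -0.0672]))
```

The zoom shows the pad tip at (455,217), the thin back plate at (395,253) and an outer joint at (75,465). That joint sticks out about 20 mm beyond the finger back at 65–80 mm height, so pushing with the back tips the mill. I'll push with a finger's outer corner instead, about 25° off tool x, so the joint and the body clear the waist. The route zigzags: away from the rack first, then along it, then in.

drive_tool([
  {"jaw": -1, "slide": [-0.69, -0.04, 0], "twist": 0},
  {"jaw": -1, "slide": [0, 0, 0], "twist": 1},
  {"jaw": -1, "slide": [0, 0, 0], "twist": 1},
  {"jaw": -1, "slide": [0, 0, 0], "twist": 1},
  {"jaw": -1, "slide": [0, 0, 0], "twist": 1},
])

```text
time_s: 6.05
eef_pos: [0.5198, -0.1838, 0.0085]
tool_rot: [-0.0, 0.973, -0.232, -0.0]
contact_force: [0.1, -0.2, -0.2]
width: 0.998
grip_force: 0.0
```

drive_tool([
  {"jaw": -1, "slide": [0, 0, 0], "twist": 0.39},
  {"jaw": -1, "slide": [-0.04, -0.2, 0], "twist": 0},
  {"jaw": -1, "slide": [-0.04, -0.2, 0], "twist": 0},
  {"jaw": -1, "slide": [-0.04, -0.2, 0], "twist": 0},
  {"jaw": -1, "slide": [0, 0, 0], "twist": 0},
])

```text
time_s: 6.68
eef_pos: [0.5279, -0.1599, 0.0085]
tool_rot: [0.0, 0.966, -0.258, -0.0]
contact_force: [-0.5, 0.0, -0.3]
width: 0.999
grip_force: 0.0
```

```bash
cat >> h.py <<'E'
def rel(p):
    s=env.get_state();q=np.array(s["tool_rot"]);M=R.from_quat(q[[1,2,3,0]]).as_matrix()
    d=np.array([*p[:2],s["eef_pos"][2]])-s["eef_pos"]
    print("tcp",np.round(s["eef_pos"],4),"yaw",yaw(s)[0].round(1),"mill in tool mm",(M.T@d*1000).round(1)[:2],"F",s["contact_force"].round(1))
E
python3 - <<'E'
from h import *
f,p=look();rel(p)
E
```

```text
base [ 0.5313 -0.0795  0.    ] rack (np.float64(-0.1052), np.float64(-0.1939)) top [ 0.531 -0.077] lean [-0.001  0.003] px 279.0 197
tcp [ 0.5279 -0.1603  0.0085] yaw -29.9 mill in tool mm [-37.2 -71.8] F [-0.4 -0.3 -0.1]
```

drive_tool([
  {"jaw": -1, "slide": [-0.11, -0.05, 0], "twist": 0},
  {"jaw": -1, "slide": [-0.11, -0.05, 0], "twist": 0},
  {"jaw": -1, "slide": [-0.11, -0.05, 0], "twist": 0},
  {"jaw": -1, "slide": [-0.11, -0.05, 0], "twist": 0},
])

```text
time_s: 7.22
eef_pos: [0.5165, -0.1451, 0.0087]
tool_rot: [0.0, 0.966, -0.259, 0.0]
contact_force: [1.5, -2.8, 0.8]
width: 0.999
grip_force: 1.2
```

```bash
python3 - <<'E'
from h import *
f,p=look();rel(p)
E
```

```text
base [ 0.5259 -0.0711  0.    ] rack (np.float64(-0.1125), np.float64(-0.187)) top [ 0.524 -0.064] lean [-0.002  0.007] px 279.0 200
tcp [ 0.5161 -0.1446  0.0086] yaw -30.0 mill in tool mm [-28.1 -68.6] F [ 0.8 -1.5  0.2]
```

drive_tool([
  {"jaw": -1, "slide": [0.2, 0.05, 0], "twist": 0},
  {"jaw": -1, "slide": [0.1, -0.15, 0], "twist": 0},
  {"jaw": -1, "slide": [0, 0, 0], "twist": 0},
])

```text
time_s: 7.65
eef_pos: [0.5294, -0.1473, 0.0083]
tool_rot: [-0.0, 0.966, -0.258, 0.0]
contact_force: [-0.3, 0.2, -0.2]
width: 0.999
grip_force: 0.0
```

```bash
python3 - <<'E'
from h import *
f,p=look();rel(p)
E
```

```text
base [ 0.5259 -0.0711  0.    ] rack (np.float64(-0.1125), np.float64(-0.187)) top [ 0.528 -0.074] lean [ 0.002 -0.003] px 279.0 200
tcp [ 0.529  -0.1473  0.0083] yaw -29.9 mill in tool mm [-40.6 -64.5] F [-0.2 -0.5 -0.7]
```

drive_tool([
  {"jaw": -1, "slide": [-0.1, -0.06, 0], "twist": 0},
  {"jaw": -1, "slide": [-0.1, -0.06, 0], "twist": 0},
  {"jaw": -1, "slide": [-0.1, -0.06, 0], "twist": 0},
])

```text
time_s: 8.07
eef_pos: [0.5221, -0.1353, 0.0087]
tool_rot: [0.0, 0.966, -0.258, 0.0]
contact_force: [0.4, -0.5, -0.8]
width: 1.002
grip_force: 1.0
```

```bash
python3 - <<'E'
from h import *
f,p=look();rel(p)
E
```

```text
base [ 0.5245 -0.0641 -0.    ] rack (np.float64(-0.1156), np.float64(-0.1806)) top [ 0.527 -0.071] lean [ 0.002 -0.007] px 278.0 202
tcp [ 0.5217 -0.1348  0.0086] yaw -29.9 mill in tool mm [-32.8 -62.6] F [ 1.  -0.5 -0.2]
```

drive_tool([
  {"jaw": -1, "slide": [-0.1, -0.07, 0], "twist": 0},
  {"jaw": -1, "slide": [-0.1, -0.07, 0], "twist": 0},
  {"jaw": -1, "slide": [-0.1, -0.07, 0], "twist": 0},
  {"jaw": -1, "slide": [-0.1, -0.07, 0], "twist": 0},
])

```text
time_s: 8.62
eef_pos: [0.5137, -0.1174, 0.0085]
tool_rot: [0.0, 0.966, -0.258, 0.0]
contact_force: [1.1, -1.9, 0.2]
width: 0.999
grip_force: 1.1
```

```bash
python3 - <<'E'
from h import *
f,p=look();rel(p)
E
```

```text
base [ 0.516  -0.0463  0.    ] rack (np.float64(-0.1281), np.float64(-0.1654)) top [ 0.517 -0.049] lean [ 0.001 -0.003] px 277.0 208
tcp [ 0.5133 -0.1168  0.0085] yaw -29.9 mill in tool mm [-32.8 -62.4] F [ 0.5 -1.3 -1.3]
```

drive_tool([
  {"jaw": -1, "slide": [0.27, 0.54, 0], "twist": 0},
  {"jaw": -1, "slide": [0.27, 0.54, 0], "twist": 0},
  {"jaw": -1, "slide": [0, 0, 0], "twist": -0.89},
  {"jaw": -1, "slide": [0, 0, 0], "twist": -0.89},
  {"jaw": -1, "slide": [0, 0, 0], "twist": -0.89},
])

```text
time_s: 9.3
eef_pos: [0.5104, -0.1653, 0.0083]
tool_rot: [-0.0, 0.998, -0.059, -0.001]
contact_force: [-0.4, -0.1, 0.1]
width: 0.999
grip_force: 0.0
```

drive_tool([
  {"jaw": -1, "slide": [0, 0, 0], "twist": -0.89},
  {"jaw": -1, "slide": [0, 0, 0], "twist": -0.89},
  {"jaw": -1, "slide": [0, 0, 0], "twist": -0.89},
  {"jaw": -1, "slide": [0, 0, 0], "twist": -0.89},
  {"jaw": -1, "slide": [0, 0, 0], "twist": -0.89},
])

```text
time_s: 9.93
eef_pos: [0.5104, -0.1653, 0.0083]
tool_rot: [-0.001, 0.962, 0.272, -0.0]
contact_force: [-0.4, -0.2, -0.6]
width: 1.003
grip_force: 0.0
```

drive_tool([
  {"jaw": -1, "slide": [0.29, -0.36, 0], "twist": 0},
  {"jaw": -1, "slide": [0.29, -0.36, 0], "twist": 0},
  {"jaw": -1, "slide": [0, 0, 0], "twist": 0},
])

```text
time_s: 10.3
eef_pos: [0.5158, -0.127, 0.0084]
tool_rot: [-0.0, 0.963, 0.27, -0.0]
contact_force: [0.6, -0.3, -0.4]
width: 0.994
grip_force: 0.0
```

```bash
python3 - <<'E'
from h import *
f,p=look();rel(p)
E
```

```text
base [ 0.516  -0.0463  0.    ] rack (np.float64(-0.1281), np.float64(-0.1654)) top [ 0.517 -0.049] lean [ 0.001 -0.003] px 277.0 208
tcp [ 0.5159 -0.1279  0.0085] yaw 31.3 mill in tool mm [ 42.5 -69.6] F [-0.5 -0.6  0.6]
```

drive_tool([
  {"jaw": -1, "slide": [0.1, -0.07, 0], "twist": 0},
  {"jaw": -1, "slide": [0.1, -0.07, 0], "twist": 0},
  {"jaw": -1, "slide": [0.1, -0.07, 0], "twist": 0},
  {"jaw": -1, "slide": [0.1, -0.07, 0], "twist": 0},
  {"jaw": -1, "slide": [0.1, -0.07, 0], "twist": 0},
])

```text
time_s: 10.98
eef_pos: [0.5257, -0.1068, 0.0085]
tool_rot: [0.0, 0.963, 0.269, -0.0]
contact_force: [-0.5, -2.2, 0.6]
width: 1.002
grip_force: 1.2
```

```bash
python3 - <<'E'
from h import *
f,p=look();rel(p)
E
```

```text
base [ 0.5177 -0.0374  0.    ] rack (np.float64(-0.1286), np.float64(-0.1563)) top [ 0.525 -0.047] lean [ 0.008 -0.01 ] px 274.5 210
tcp [ 0.5259 -0.1064  0.0085] yaw 31.3 mill in tool mm [ 28.8 -63.2] F [-0.5 -1.7 -0.1]
```

drive_tool([
  {"jaw": -1, "slide": [0.1, -0.07, 0], "twist": 0},
  {"jaw": -1, "slide": [0.1, -0.07, 0], "twist": 0},
  {"jaw": -1, "slide": [0.1, -0.07, 0], "twist": 0},
])

```text
time_s: 11.4
eef_pos: [0.5317, -0.0932, 0.0085]
tool_rot: [0.0, 0.963, 0.269, -0.0]
contact_force: [-1.5, -2.3, 0.7]
width: 0.998
grip_force: 1.2
```

```bash
python3 - <<'E'
from h import *
f,p=look();rel(p)
E
```

```text
base [ 0.5235 -0.0257  0.    ] rack (np.float64(-0.1259), np.float64(-0.1436)) top [ 0.531 -0.031] lean [ 0.008 -0.005] px 270.0 212
tcp [ 0.5319 -0.0927  0.0085] yaw 31.3 mill in tool mm [ 27.6 -61.7] F [-0.5 -1.2  0.3]
```

drive_tool([
  {"jaw": -1, "slide": [0.1, -0.07, 0], "twist": 0},
  {"jaw": -1, "slide": [0.1, -0.07, 0], "twist": 0},
  {"jaw": -1, "slide": [0.1, -0.07, 0], "twist": 0},
  {"jaw": -1, "slide": [0.1, -0.07, 0], "twist": 0},
])

```text
time_s: 11.95
eef_pos: [0.5396, -0.0753, 0.0085]
tool_rot: [0.0, 0.963, 0.269, -0.0]
contact_force: [-0.7, -3.0, 0.3]
width: 1.001
grip_force: 1.2
```

```bash
python3 - <<'E'
from h import *
f,p=look();rel(p)
E
```

```text
base [ 0.5329 -0.0039  0.    ] rack (np.float64(-0.1221), np.float64(-0.1201)) top [ 0.544 -0.026] lean [ 0.012 -0.022] px 262.0 216
tcp [ 0.5398 -0.0748  0.0085] yaw 31.3 mill in tool mm [ 30.9 -64.2] F [-0.9 -1.8 -0.6]
```

drive_tool([
  {"jaw": -1, "slide": [-0.3, 0.21, 0], "twist": 0},
  {"jaw": -1, "slide": [0, 0, -0.9], "twist": 0},
  {"jaw": -1, "slide": [0, 0, -1], "twist": 0},
  {"jaw": -1, "slide": [0, 0, -1], "twist": 0},
  {"jaw": -1, "slide": [0, 0, -1], "twist": 0},
])

```text
time_s: 12.62
eef_pos: [0.5331, -0.0897, 0.1658]
tool_rot: [-0.0, 0.963, 0.269, 0.0]
contact_force: [-0.2, 0.6, -0.5]
width: 1.003
grip_force: 0.0
```

drive_tool([
  {"jaw": -1, "slide": [0, 0, -1], "twist": 0},
  {"jaw": -1, "slide": [0, 0, -0.75], "twist": 0},
  {"jaw": -1, "slide": [-0.41, -0.65, 0], "twist": 0},
  {"jaw": -1, "slide": [-0.41, -0.65, 0], "twist": 0},
  {"jaw": -1, "slide": [0, 0, 0], "twist": -0.98},
])

```text
time_s: 13.25
eef_pos: [0.4766, -0.0612, 0.2347]
tool_rot: [-0.0, 0.94, 0.341, -0.0]
contact_force: [-0.1, -0.5, 1.0]
width: 0.999
grip_force: 0.0
```

drive_tool([
  {"jaw": -1, "slide": [0, 0, 0], "twist": -0.98},
  {"jaw": -1, "slide": [0, 0, 0], "twist": -0.98},
  {"jaw": -1, "slide": [0, 0, 0], "twist": -0.98},
  {"jaw": -1, "slide": [0, 0, 0], "twist": -0.98},
  {"jaw": -1, "slide": [0, 0, 0], "twist": -0.98},
])

```text
time_s: 13.88
eef_pos: [0.4781, -0.0621, 0.2344]
tool_rot: [-0.0, 0.755, 0.656, 0.0]
contact_force: [-0.1, 1.1, 0.3]
width: 1.002
grip_force: 0.0
```

drive_tool([
  {"jaw": -1, "slide": [0, 0, 0], "twist": -0.98},
  {"jaw": -1, "slide": [0, 0, 0], "twist": -0.98},
  {"jaw": -1, "slide": [0, 0, 0], "twist": -0.97},
  {"jaw": -1, "slide": [0, 0, 0], "twist": 0},
])

```text
time_s: 14.38
eef_pos: [0.4782, -0.062, 0.2344]
tool_rot: [-0.0, 0.596, 0.803, 0.0]
contact_force: [-0.3, 0.2, 0.0]
width: 1.0
grip_force: 0.0
```

```bash
python3 - <<'E'
from h import *
f,p=look(guess=(262,200));rel(p);rel((.423,-.135))
g=env.grab_frame("top");cv2.imwrite("pics/t5.png",np.hstack([cv2.resize(g["frame"][110:270,190:340],(420,448),interpolation=cv2.INTER_CUBIC),cv2.resize(f["frame"][110:270,160:290],(364,448),interpolation=cv2.INTER_CUBIC)]))
np.savez("pics/t5.npz",**{k:np.array(v) for k,v in g.items()})
E
```

```text
base [ 0.5339 -0.0032  0.    ] rack (np.float64(-0.1213), np.float64(-0.1192)) top [ 0.533 -0.002] lean [-0.001  0.001] px 261.5 216
tcp [ 0.4783 -0.0619  0.2344] yaw 106.8 mill in tool mm [40.2 70.2] F [ 0.1 -0.1 -0.1]
tcp [ 0.4783 -0.0619  0.2344] yaw 106.8 mill in tool mm [-54. -74.] F [ 0.1 -0.1 -0.1]
```

View pics/t5.png

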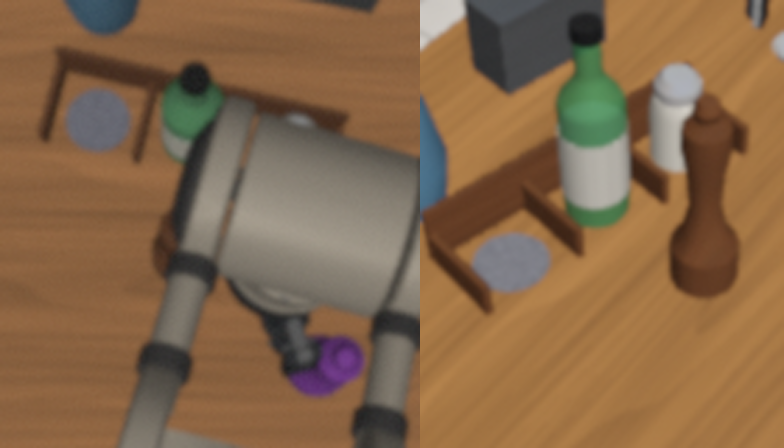

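The side half shows the mill upright at (705,250), clear of the walls, with the felt at (512,262). The top half shows the arm covering it, with purple untouched at (325,365). Next I descend and push along the rack.

drive_tool([
  {"jaw": -1, "slide": [0, 0, 1], "twist": 0},
  {"jaw": -1, "slide": [0, 0, 1], "twist": 0},
  {"jaw": -1, "slide": [0, 0, 1], "twist": 0},
  {"jaw": -1, "slide": [0, 0, 1], "twist": 0},
  {"jaw": -1, "slide": [0, 0, 1], "twist": 0},
])

```text
time_s: 15.1
eef_pos: [0.4787, -0.0618, 0.0334]
tool_rot: [0.0, 0.596, 0.803, 0.0]
contact_force: [-0.1, -0.3, -0.0]
width: 0.999
grip_force: 0.0
```

drive_tool([
  {"jaw": -1, "slide": [0, 0, 0.64], "twist": 0},
  {"jaw": -1, "slide": [0, 0, 0], "twist": 0},
  {"jaw": -1, "slide": [0.1, 0.07, 0], "twist": 0},
  {"jaw": -1, "slide": [0.1, 0.07, 0], "twist": 0},
  {"jaw": -1, "slide": [0.1, 0.07, 0], "twist": 0},
])

```text
time_s: 15.72
eef_pos: [0.484, -0.0477, 0.01]
tool_rot: [0.001, 0.595, 0.804, 0.0]
contact_force: [-0.7, -4.2, 2.7]
width: 1.001
grip_force: 2.1
```

```bash
python3 - <<'E'
from h import *
f,p=look(guess=(262,200));rel(p)
E
```

```text
base [0.5352 0.0015 0.    ] rack (np.float64(-0.1211), np.float64(-0.1143)) top [0.527 0.001] lean [-0.008 -0.   ] px 260.0 217
tcp [ 0.4842 -0.0473  0.0099] yaw 107.0 mill in tool mm [31.8 63.1] F [ 0.3 -3.1  2. ]
```

drive_tool([
  {"jaw": -1, "slide": [-0.2, 0, 0], "twist": 0},
  {"jaw": -1, "slide": [0, 0.09, 0.03], "twist": 0},
  {"jaw": -1, "slide": [0.1, 0.06, 0], "twist": 0},
  {"jaw": -1, "slide": [0.1, 0.06, 0], "twist": 0},
  {"jaw": -1, "slide": [0.1, 0.06, 0], "twist": 0},
])

```text
time_s: 16.4
eef_pos: [0.4922, -0.0404, 0.0076]
tool_rot: [-0.0, 0.595, 0.804, -0.0]
contact_force: [-0.8, -2.7, 0.1]
width: 1.003
grip_force: 1.1
```

```bash
python3 - <<'E'
from h import *
f,p=look(guess=(262,200));rel(p)
E
```

```text
base [0.5368 0.0102 0.    ] rack (np.float64(-0.1217), np.float64(-0.1056)) top [ 0.53 -0.  ] lean [-0.007 -0.011] px 257.5 219
tcp [ 0.4923 -0.0399  0.0076] yaw 107.0 mill in tool mm [34.9 57.2] F [-0.2 -0.5 -1.6]
```

drive_tool([
  {"jaw": -1, "slide": [0.11, 0.06, 0], "twist": 0},
  {"jaw": -1, "slide": [0.11, 0.06, 0], "twist": 0},
  {"jaw": -1, "slide": [0.11, 0.06, 0], "twist": 0},
  {"jaw": -1, "slide": [0.11, 0.06, 0], "twist": 0},
  {"jaw": -1, "slide": [0.11, 0.06, 0], "twist": 0},
])

```text
time_s: 17.08
eef_pos: [0.4974, -0.0158, 0.0077]
tool_rot: [0.0, 0.595, 0.804, -0.0]
contact_force: [0.0, -1.8, -0.1]
width: 0.998
grip_force: 1.0
```

```bash
python3 - <<'E'
from h import *
f,p=look(guess=(250,200));rel(p)
E
```

```text
base [0.5416 0.0357 0.    ] rack (np.float64(-0.1233), np.float64(-0.0797)) top [0.541 0.041] lean [-0.001  0.006] px 250.0 225
tcp [ 0.4974 -0.0153  0.0077] yaw 107.0 mill in tool mm [35.8 57.1] F [ 0.9 -1.5 -1.7]
```

drive_tool([
  {"jaw": -1, "slide": [0.12, 0.065, 0], "twist": 0},
  {"jaw": -1, "slide": [0.12, 0.065, 0], "twist": 0},
  {"jaw": -1, "slide": [0.12, 0.065, 0], "twist": 0},
  {"jaw": -1, "slide": [0.12, 0.065, 0], "twist": 0},
  {"jaw": -1, "slide": [0.12, 0.065, 0], "twist": 0},
])

```text
time_s: 17.75
eef_pos: [0.5028, 0.011, 0.0077]
tool_rot: [0.0, 0.595, 0.804, -0.0]
contact_force: [0.0, -2.2, -0.8]
width: 0.996
grip_force: 1.0
```

```bash
python3 - <<'E'
from h import *
f,p=look(guess=(240,205));rel(p)
E
```

```text
base [0.5445 0.063  0.    ] rack (np.float64(-0.1271), np.float64(-0.0524)) top [0.584 0.014] lean [ 0.039 -0.049] px 242.5 232
tcp [0.5029 0.0115 0.0077] yaw 107.0 mill in tool mm [37.1 54.9] F [ 0.5 -1.6 -0.1]
```

drive_tool([
  {"jaw": -1, "slide": [0.12, 0.065, 0], "twist": 0},
  {"jaw": -1, "slide": [0.12, 0.065, 0], "twist": 0},
  {"jaw": -1, "slide": [0.12, 0.065, 0], "twist": 0},
  {"jaw": -1, "slide": [0.12, 0.065, 0], "twist": 0},
])

```text
time_s: 18.3
eef_pos: [0.5072, 0.0324, 0.0077]
tool_rot: [0.0, 0.595, 0.804, -0.0]
contact_force: [0.2, -2.6, -0.2]
width: 1.0
grip_force: 1.0
```

```bash
python3 - <<'E'
from h import *
f,p=look(guess=(235,210));rel(p)
E
```

```text
base [0.5469 0.0823 0.    ] rack (np.float64(-0.1295), np.float64(-0.0331)) top [0.536 0.082] lean [-0.011 -0.001] px 237.0 237
tcp [0.5073 0.0329 0.0077] yaw 107.0 mill in tool mm [35.7 52.3] F [ 1.3 -1.4 -0.7]
```

drive_tool([
  {"jaw": -1, "slide": [-0.25, -0.05, 0], "twist": 0},
  {"jaw": -1, "slide": [0, -0.15, 0], "twist": 0},
  {"jaw": -1, "slide": [0.12, 0.05, 0], "twist": 0},
  {"jaw": -1, "slide": [0.12, 0.06, 0], "twist": 0},
  {"jaw": -1, "slide": [0.12, 0.06, 0], "twist": 0},
])

```text
time_s: 18.98
eef_pos: [0.5049, 0.0362, 0.0078]
tool_rot: [0.0, 0.595, 0.804, -0.0]
contact_force: [-0.7, -2.2, 0.9]
width: 1.002
grip_force: 1.2
```

drive_tool([
  {"jaw": -1, "slide": [0.12, 0.06, 0], "twist": 0},
  {"jaw": -1, "slide": [0.12, 0.06, 0], "twist": 0},
  {"jaw": -1, "slide": [0.12, 0.06, 0], "twist": 0},
])

```text
time_s: 19.35
eef_pos: [0.5075, 0.0521, 0.0077]
tool_rot: [0.0, 0.595, 0.804, 0.0]
contact_force: [0.3, -2.3, 0.3]
width: 1.0
grip_force: 1.3
```

```bash
python3 - <<'E'
from h import *
f,p=look(guess=(233,215));rel(p)
E
```

```text
base [0.5466 0.1029 0.    ] rack (np.float64(-0.1348), np.float64(-0.0132)) top [0.543 0.108] lean [-0.003  0.005] px 232.0 243
tcp [0.5076 0.0526 0.0078] yaw 107.0 mill in tool mm [36.7 52. ] F [ 0.  -1.1  0.3]
```

drive_tool([
  {"jaw": -1, "slide": [0.13, 0.04, 0], "twist": 0},
  {"jaw": -1, "slide": [0.13, 0.04, 0], "twist": 0},
  {"jaw": -1, "slide": [0, 0, 0], "twist": 0},
])

```text
time_s: 19.77
eef_pos: [0.5072, 0.0633, 0.0077]
tool_rot: [-0.0, 0.595, 0.804, 0.0]
contact_force: [-0.4, 0.6, -0.4]
width: 1.0
grip_force: 0.0
```

```bash
python3 - <<'E'
from h import *
f,p=look(guess=(230,218));rel(p);rel((.46,.30))
E
```

```text
base [0.5464 0.113  0.    ] rack (np.float64(-0.1374), np.float64(-0.0035)) top [0.608 0.103] lean [ 0.062 -0.01 ] px 229.5 246
tcp [0.5071 0.0631 0.0076] yaw 107.0 mill in tool mm [36.3 52.2] F [ 0.2 -0.1 -0.4]
tcp [0.5071 0.0631 0.0076] yaw 107.0 mill in tool mm [240.3  24.2] F [ 0.2 -0.1 -0.4]
```

drive_tool([
  {"jaw": -1, "slide": [-0.5, 0, 0], "twist": 0},
  {"jaw": -1, "slide": [0, -0.8, 0], "twist": 0},
  {"jaw": -1, "slide": [0, -0.78, 0], "twist": 0},
  {"jaw": -1, "slide": [1, 0, 0], "twist": 0},
  {"jaw": -1, "slide": [1, 0, 0], "twist": 0},
])

```text
time_s: 20.45
eef_pos: [0.4296, 0.1009, 0.0078]
tool_rot: [0.0, 0.596, 0.803, 0.0]
contact_force: [0.6, -0.0, 0.1]
width: 1.001
grip_force: 0.0
```

drive_tool([
  {"jaw": -1, "slide": [0, 0, 0], "twist": 0.97},
  {"jaw": -1, "slide": [0, 0, 0], "twist": 0.97},
  {"jaw": -1, "slide": [0, 0, 0], "twist": 0.97},
  {"jaw": -1, "slide": [0, 0, 0], "twist": 0.97},
  {"jaw": -1, "slide": [0, 0, 0], "twist": 0.97},
])

```text
time_s: 21.08
eef_pos: [0.4299, 0.1006, 0.0077]
tool_rot: [0.0, 0.844, 0.537, 0.0]
contact_force: [-0.4, -0.4, 0.1]
width: 1.001
grip_force: 0.0
```

drive_tool([
  {"jaw": -1, "slide": [0, 0, 0], "twist": 0.97},
  {"jaw": -1, "slide": [0, 0, 0], "twist": 0.97},
  {"jaw": -1, "slide": [0, 0, 0], "twist": 0.97},
  {"jaw": -1, "slide": [0, 0, 0], "twist": 0.97},
  {"jaw": -1, "slide": [0, 0, 0], "twist": 0.97},
])

```text
time_s: 21.7
eef_pos: [0.4299, 0.1006, 0.0077]
tool_rot: [0.0, 0.979, 0.202, 0.0]
contact_force: [-0.9, -0.0, -0.4]
width: 0.998
grip_force: 0.0
```

drive_tool([
  {"jaw": -1, "slide": [0, 0, 0], "twist": 0.9},
  {"jaw": -1, "slide": [0, 0, 0], "twist": 0},
])

```text
time_s: 21.95
eef_pos: [0.4298, 0.1008, 0.0077]
tool_rot: [0.0, 0.99, 0.138, 0.0]
contact_force: [-0.4, -0.3, -0.4]
width: 1.001
grip_force: 0.0
```

```bash
python3 - <<'E'
from h import *
f,p=look(guess=(230,218));rel(p)
E
```

```text
base [0.5464 0.113  0.    ] rack (np.float64(-0.1374), np.float64(-0.0035)) top [0.608 0.103] lean [ 0.062 -0.01 ] px 229.5 246
tcp [0.4298 0.1009 0.0077] yaw 16.0 mill in tool mm [115.5  20.5] F [-0.6  0.  -0.2]
```

drive_tool([
  {"jaw": -1, "slide": [0, -0.5, 0], "twist": 0},
  {"jaw": -1, "slide": [0, -0.5, 0], "twist": 0},
  {"jaw": -1, "slide": [0.85, 0, 0], "twist": 0},
  {"jaw": -1, "slide": [0.85, 0, 0], "twist": 0},
  {"jaw": -1, "slide": [0, 0, 0], "twist": 0},
])

```text
time_s: 22.62
eef_pos: [0.4863, 0.1588, 0.0078]
tool_rot: [0.0, 0.99, 0.139, 0.001]
contact_force: [-0.8, -0.2, -0.0]
width: 1.0
grip_force: 0.0
```

drive_tool([
  {"jaw": -1, "slide": [0.12, 0, 0], "twist": 0},
  {"jaw": -1, "slide": [0.12, 0.06, 0], "twist": 0},
  {"jaw": -1, "slide": [0.12, 0.06, 0], "twist": 0},
  {"jaw": -1, "slide": [0.12, 0.06, 0], "twist": 0},
  {"jaw": -1, "slide": [0.12, 0.06, 0], "twist": 0},
])

```text
time_s: 23.25
eef_pos: [0.5097, 0.1558, 0.0076]
tool_rot: [0.0, 0.99, 0.138, -0.0]
contact_force: [-1.8, -0.8, -0.7]
width: 1.007
grip_force: 1.0
```

```bash
python3 - <<'E'
from h import *
f,p=look(guess=(225,215));rel(p)
E
```

```text
base [0.5839 0.1224 0.    ] rack (np.float64(-0.1033), np.float64(0.0148)) top [0.493 0.22 ] lean [-0.091  0.098] px 214.5 241
tcp [0.5107 0.1558 0.0077] yaw 15.8 mill in tool mm [61.3 52.1] F [-1.5 -1.  -1.4]
```

```bash
cat >> h.py <<'E'
def look2(u0,v0):
    """mill foot by the run of dark pixels around column u0 in the lowest rows"""
    f=env.grab_frame("side");h=cv2.cvtColor(cv2.GaussianBlur(f["frame"],(3,3),0),cv2.COLOR_BGR2HSV)
    m=cv2.inRange(h,(4,90,30),(14,255,112));n,l,st,c=cv2.connectedComponentsWithStats(m[v0-25:v0+25,u0-16:u0+17])
    i=1+st[1:,4].argmax();ys,xs=np.nonzero(l==i);b=ys.max()
    for r in range(b-16,b+1,2): print((r+v0-25,xs[ys==r].min()+u0-16,xs[ys==r].max()+u0-16),end=" ")
    low=[(xs[ys==r].min()+xs[ys==r].max())/2+u0-16 for r in range(b-5,b)];u=np.median(low);b+=v0-25
    e=cast(f,(u,b+.5));d=e-f["eye"];d[2]=0;d/=np.linalg.norm(d);p=e+.03*d
    print("\nbase",p.round(4),"rack",rack(p),"px",u,b);rel(p);return f,p
E
python3 - <<'E'
from h import *
look2(224,232)
E
```

```text
(226, np.int64(210), np.int64(215)) (228, np.int64(210), np.int64(216)) (230, np.int64(210), np.int64(216)) (232, np.int64(210), np.int64(216)) (234, np.int64(211), np.int64(216)) (236, np.int64(211), np.int64(216)) (238, np.int64(212), np.int64(215)) (240, np.int64(213), np.int64(214)) (242, np.int64(212), np.int64(212)) 
base [0.5841 0.126  0.    ] rack (np.float64(-0.104), np.float64(0.0183)) px 213.5 242
tcp [0.5104 0.1558 0.0077] yaw 15.8 mill in tool mm [62.7 48.8] F [ 0.  -0.4 -0.4]
```

```bash
cat >> h.py <<'E'
from scipy.optimize import least_squares
def wmill(c0):
    s,f=wcam();h=cv2.cvtColor(cv2.GaussianBlur(f["frame"],(5,5),0),cv2.COLOR_BGR2HSV)
    m=cv2.inRange(h,(0,100,20),(20,255,150))
    n,l,st,_=cv2.connectedComponentsWithStats(m);i=1+st[1:,4].argmax()
    c=max(cv2.findContours((l==i).astype(np.uint8),0,1)[0],key=cv2.contourArea)[:,0]
    c=c[(c[:,0]>3)&(c[:,0]<508)&(c[:,1]>3)&(c[:,1]<380)]
    P=np.array([cast(f,q)[:2] for q in c]);eye=f["eye"][:2];x=np.array(c0[:2],float)
    for _ in range(6):
        a=P-x;v=(eye-x)/np.linalg.norm(eye-x);r=np.linalg.norm(a,axis=1)
        k=(a@v>.5*r)&(abs(r-.03)<.012)
        if k.sum()<8:break
        x=least_squares(lambda c:np.linalg.norm(P[k]-c,axis=1)-.03,x,loss="soft_l1",f_scale=.001).x
    print("wrist mill",x.round(4),"rack",rack(x),"n",k.sum(),"rms mm",(np.sqrt(np.mean((np.linalg.norm(P[k]-x,axis=1)-.03)**2))*1e3).round(2),"bbox",st[i]);rel(x);return f,x
E
python3 - <<'E'
from h import *
f,x=wmill((.56,.108));cv2.imwrite("pics/w9.png",f["frame"])
E
```

```text
wrist mill [0.5638 0.1148] rack (np.float64(-0.1209), np.float64(0.0025)) n 126 rms mm 0.18 bbox [  175   111   337   273 35075]
tcp [0.5103 0.1559 0.0077] yaw 15.9 mill in tool mm [40.2 54.2] F [-0.1 -0.2  0.2]
```

drive_tool([
  {"jaw": -1, "slide": [0.12, 0.065, 0], "twist": 0},
  {"jaw": -1, "slide": [0.12, 0.065, 0], "twist": 0},
  {"jaw": -1, "slide": [0.12, 0.065, 0], "twist": 0},
  {"jaw": -1, "slide": [0.12, 0.065, 0], "twist": 0},
])

```text
time_s: 23.9
eef_pos: [0.5312, 0.1511, 0.0077]
tool_rot: [0.0, 0.99, 0.138, -0.0]
contact_force: [-4.2, -1.3, 2.4]
width: 0.999
grip_force: 1.8
```

```bash
python3 - <<'E'
from h import *
wmill((.585,.108))
E
```

```text
wrist mill [0.5835 0.1152] rack (np.float64(-0.1019), np.float64(0.0076)) n 127 rms mm 0.17 bbox [  294   111   218   273 37398]
tcp [0.5321 0.151  0.0077] yaw 15.8 mill in tool mm [39.7 48.5] F [-0.9  0.3 -0.8]
```

drive_tool([
  {"jaw": -1, "slide": [-0.4, -0.1, 0], "twist": 0},
  {"jaw": -1, "slide": [0, 0, 0], "twist": 1},
  {"jaw": -1, "slide": [0, -0.4, 0], "twist": 0.15},
  {"jaw": -1, "slide": [0.4, 0, 0], "twist": 0},
  {"jaw": -1, "slide": [0, 0, 0], "twist": 0},
])

```text
time_s: 24.58
eef_pos: [0.5301, 0.1685, 0.0079]
tool_rot: [-0.0, 0.999, 0.052, 0.002]
contact_force: [-0.0, 0.0, 0.0]
width: 0.999
grip_force: 0.0
```

```bash
python3 - <<'E'
from h import *
wmill((.584,.115))
E
```

```text
wrist mill [0.5844 0.1153] rack (np.float64(-0.1011), np.float64(0.008)) n 127 rms mm 0.18 bbox [  315    92   197   251 30943]
tcp [0.529  0.1683 0.0077] yaw 6.0 mill in tool mm [49.5 58.4] F [ 0.6 -0.7 -0.2]
```

drive_tool([
  {"jaw": -1, "slide": [0.2, 0, 0], "twist": 0},
  {"jaw": -1, "slide": [0.12, 0.04, 0], "twist": 0},
  {"jaw": -1, "slide": [0.12, 0.05, 0], "twist": 0},
  {"jaw": -1, "slide": [0.12, 0.05, 0], "twist": 0},
  {"jaw": -1, "slide": [0.12, 0.05, 0], "twist": 0},
])

```text
time_s: 25.25
eef_pos: [0.5561, 0.1634, 0.0076]
tool_rot: [0.0, 0.999, 0.052, -0.0]
contact_force: [-4.0, 0.3, 3.0]
width: 1.0
grip_force: 2.0
```

```bash
python3 - <<'E'
from h import *
wmill((.595,.112))
E
```

```text
wrist mill [0.6017 0.1123] rack (np.float64(-0.0836), np.float64(0.0093)) n 125 rms mm 0.18 bbox [  175   112   337   272 34237]
tcp [0.557  0.1632 0.0077] yaw 6.0 mill in tool mm [39.1 55.2] F [-2.3 -0.3  0.8]
```

```bash
python3 - <<'E'
from h import *
s,f=wcam();g=env.grab_frame("side");print(s["contact_force"].round(1),s["wrist_torque"].round(3))
cv2.imwrite("pics/last.png",np.hstack([cv2.resize(f["frame"],(400,300)),cv2.resize(g["frame"][120:270,130:330],(400,300),interpolation=cv2.INTER_CUBIC)]))
E
```

```text
[-2.3 -0.3  0.8] [-0.015  0.309 -0.127]
```

View pics/last.png

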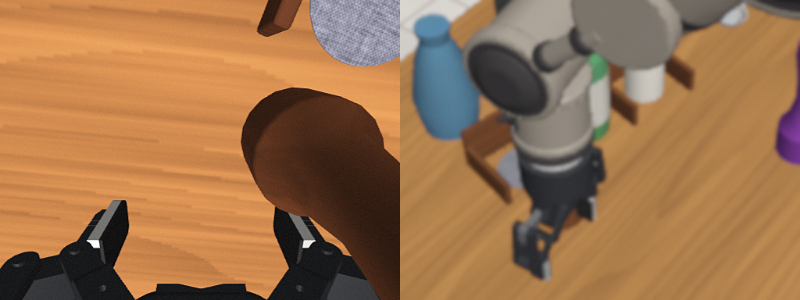

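The last picture shows the foot circle at (310,145) in the wrist half with the right finger behind it, and the felt ahead at (355,30). The gripper hides the mill in the side half. I'll check the lean numerically against an upright axis.

```bash
cat >> h.py <<'E'
def lean(x):
    s,f=wcam();q=f["orientation"];M=R.from_quat(q[[1,2,3,0]]).as_matrix()
    h=cv2.cvtColor(cv2.GaussianBlur(f["frame"],(5,5),0),cv2.COLOR_BGR2HSV);m=cv2.inRange(h,(0,100,20),(20,255,150))
    pr=lambda P:(lambda c:(f["mtx"]@(c/c[2]))[:2])(M.T@(np.array(P)-f["eye"]))
    for z in(.06,.07,.08,.09):
        c=pr((*x,z));t=pr((*x,z+.005))-c;n=np.array([-t[1],t[0]])/np.linalg.norm(t);o=[]
        for sg in(1,-1):
            k=0
            while k<150:
                u,v=np.round(c+sg*k*n).astype(int)
                if not(0<=u<512 and 0<=v<384):k=999;break
                if not m[v,u]:break
                k+=1
            o.append(k)
        print("z",z,"axis px",c.round(0),"n",n.round(2),"run +n/-n",o,"px/mm",(np.linalg.norm(pr((*x,z+.0))-pr((x[0]+.01*0.707,x[1]+.00707,z)))/10).round(2))
E
python3 - <<'E'
from h import *
f,x=wmill((.602,.112));lean(x)
E
```

```text
wrist mill [0.6027 0.1122] rack (np.float64(-0.0826), np.float64(0.0094)) n 125 rms mm 0.16 bbox [  175   112   337   272 34142]
tcp [0.5568 0.1634 0.0076] yaw 6.0 mill in tool mm [40.2 55.7] F [-0.9  0.   0.2]
z 0.06 axis px [437. 231.] n [-0.64  0.76] run +n/-n [62, 80] px/mm 2.9
z 0.07 axis px [456. 247.] n [-0.64  0.76] run +n/-n [61, 68] px/mm 3.15
z 0.08 axis px [480. 267.] n [-0.64  0.76] run +n/-n [61, 999] px/mm 3.44
z 0.09 axis px [509. 292.] n [-0.64  0.76] run +n/-n [72, 999] px/mm 3.77
```

drive_tool([
  {"jaw": -1, "slide": [-0.3, -0.1, 0], "twist": 0},
  {"jaw": -1, "slide": [0, 0, 0], "twist": 1},
  {"jaw": -1, "slide": [0, -0.26, 0], "twist": 0.4},
  {"jaw": -1, "slide": [0.44, 0, 0], "twist": 0},
  {"jaw": -1, "slide": [0, 0, 0], "twist": 0},
])

```text
time_s: 26.12
eef_pos: [0.5621, 0.175, 0.0078]
tool_rot: [-0.0, 0.999, -0.053, 0.001]
contact_force: [-0.2, 0.8, 0.4]
width: 0.998
grip_force: 0.0
```

drive_tool([
  {"jaw": -1, "slide": [0.12, 0.02, 0], "twist": 0},
  {"jaw": -1, "slide": [0.12, 0.04, 0], "twist": 0},
  {"jaw": -1, "slide": [0.12, 0.04, 0], "twist": 0},
  {"jaw": -1, "slide": [0.12, 0.04, 0], "twist": 0},
  {"jaw": -1, "slide": [0.12, 0.04, 0], "twist": 0},
])

```text
time_s: 26.75
eef_pos: [0.585, 0.1649, 0.0076]
tool_rot: [0.0, 0.999, -0.053, -0.0]
contact_force: [-4.0, 1.2, 0.5]
width: 1.0
grip_force: 1.6
```

```bash
python3 - <<'E'
from h import *
wmill((.615,.107))
E
```

```text
wrist mill [0.619  0.1065] rack (np.float64(-0.0653), np.float64(0.0078)) n 125 rms mm 0.18 bbox [  306   112   206   272 34514]
tcp [0.5858 0.1646 0.0077] yaw -6.1 mill in tool mm [39.2 54.3] F [-0.2  0.5 -0.5]
```

drive_tool([
  {"jaw": -1, "slide": [0.12, 0.03, 0], "twist": 0},
  {"jaw": -1, "slide": [0.12, 0.03, 0], "twist": 0},
  {"jaw": -1, "slide": [0.12, 0.03, 0], "twist": 0},
  {"jaw": -1, "slide": [0.12, 0.03, 0], "twist": 0},
  {"jaw": -1, "slide": [0.12, 0.03, 0], "twist": 0},
])

```text
time_s: 27.42
eef_pos: [0.6085, 0.1564, 0.0076]
tool_rot: [0.0, 0.999, -0.053, 0.0]
contact_force: [-2.6, 0.6, 0.7]
width: 1.002
grip_force: 1.2
```

```bash
python3 - <<'E'
from h import *
wmill((.643,.098))
E
```

```text
wrist mill [0.6425 0.0997] rack (np.float64(-0.0409), np.float64(0.007)) n 126 rms mm 0.28 bbox [  175    87   337   297 37402]
tcp [0.6092 0.1562 0.0077] yaw -6.1 mill in tool mm [39.1 52.6] F [-1.1 -0.  -0.1]
```

drive_tool([
  {"jaw": -1, "slide": [-0.25, -0.05, 0], "twist": 0},
  {"jaw": -1, "slide": [0, -0.12, 0], "twist": 0},
  {"jaw": -1, "slide": [0.15, 0, 0], "twist": 0},
  {"jaw": -1, "slide": [0.12, 0.03, 0], "twist": 0},
  {"jaw": -1, "slide": [0.12, 0.03, 0], "twist": 0},
])

```text
time_s: 28.1
eef_pos: [0.6137, 0.1605, 0.0077]
tool_rot: [-0.0, 0.999, -0.053, -0.001]
contact_force: [-4.9, 2.4, 4.7]
width: 1.005
grip_force: 2.9
```

drive_tool([
  {"jaw": -1, "slide": [0.12, 0.03, 0], "twist": 0},
  {"jaw": -1, "slide": [0.12, 0.03, 0], "twist": 0},
  {"jaw": -1, "slide": [0.12, 0.03, 0], "twist": 0},
])

```text
time_s: 28.48
eef_pos: [0.6275, 0.1554, 0.0077]
tool_rot: [-0.0, 0.999, -0.053, -0.001]
contact_force: [-4.0, 2.0, 4.4]
width: 1.002
grip_force: 2.5
```

```bash
python3 - <<'E'
from h import *
wmill((.657,.095))
E
```

```text
wrist mill [0.6597 0.0927] rack (np.float64(-0.0225), np.float64(0.0044)) n 127 rms mm 0.24 bbox [  175   108   337   276 33384]
tcp [0.6283 0.155  0.0078] yaw -6.1 mill in tool mm [37.9 58.6] F [-2.1  0.4  1.9]
```

drive_tool([
  {"jaw": -1, "slide": [-0.12, 0, 0], "twist": 0},
  {"jaw": -1, "slide": [-0.12, 0.1, 0], "twist": 0},
  {"jaw": -1, "slide": [0.12, 0.03, 0], "twist": 0},
  {"jaw": -1, "slide": [0.12, 0.03, 0], "twist": 0},
  {"jaw": -1, "slide": [0.12, 0.03, 0], "twist": 0},
])

```text
time_s: 29.15
eef_pos: [0.6315, 0.1473, 0.0078]
tool_rot: [-0.0, 0.999, -0.053, -0.001]
contact_force: [-5.0, 1.4, 5.1]
width: 1.001
grip_force: 2.8
```

```bash
python3 - <<'E'
from h import *
wmill((.665,.09))
E
```

```text
wrist mill [0.6655 0.091 ] rack (np.float64(-0.0165), np.float64(0.0041)) n 127 rms mm 0.21 bbox [  302    65   210   319 38630]
tcp [0.6323 0.1471 0.0078] yaw -6.1 mill in tool mm [39.  52.3] F [-2.   0.8  0.6]
```

drive_tool([
  {"jaw": -1, "slide": [0.1, 0.015, 0], "twist": 0},
  {"jaw": -1, "slide": [0.1, 0.015, 0], "twist": 0},
  {"jaw": -1, "slide": [0.1, 0.015, 0], "twist": 0},
  {"jaw": -1, "slide": [0.1, 0.015, 0], "twist": 0},
])

```text
time_s: 29.7
eef_pos: [0.6479, 0.1431, 0.0076]
tool_rot: [0.0, 0.999, -0.053, -0.0]
contact_force: [-4.0, 0.4, 2.7]
width: 1.0
grip_force: 2.2
```

```bash
python3 - <<'E'
from h import *
f,x=wmill((.68,.085));lean(x)
E
```

```text
wrist mill [0.6818 0.0955] rack (np.float64(-0.0018), np.float64(0.0125)) n 224 rms mm 6.38 bbox [  252    25   260   359 53586]
tcp [0.6486 0.1429 0.0077] yaw -6.1 mill in tool mm [38.  43.6] F [-2.1  1.1  1.3]
z 0.06 axis px [397. 239.] n [-0.75  0.66] run +n/-n [52, 150] px/mm 2.98
z 0.07 axis px [411. 255.] n [-0.75  0.66] run +n/-n [35, 999] px/mm 3.25
z 0.08 axis px [429. 276.] n [-0.75  0.66] run +n/-n [32, 999] px/mm 3.56
z 0.09 axis px [452. 302.] n [-0.75  0.66] run +n/-n [30, 999] px/mm 3.95
```

drive_tool([
  {"jaw": -1, "slide": [-0.1, -0.015, 0], "twist": 0},
  {"jaw": -1, "slide": [-0.1, -0.03, 0], "twist": 0},
  {"jaw": -1, "slide": [-0.6, -0.1, 0], "twist": 0},
  {"jaw": -1, "slide": [-0.8, -0.1, 0], "twist": 0},
  {"jaw": -1, "slide": [-0.8, -0.1, 0], "twist": 0},
])

```text
time_s: 30.42
eef_pos: [0.5528, 0.1672, 0.0077]
tool_rot: [-0.0, 0.999, -0.053, 0.0]
contact_force: [-0.4, -0.1, 0.3]
width: 1.005
grip_force: 0.0
```

drive_tool([
  {"jaw": -1, "slide": [-0.8, -0.3, 0], "twist": 0},
  {"jaw": -1, "slide": [-0.6, -0.6, -0.5], "twist": 0},
  {"jaw": -1, "slide": [0, -0.8, -1], "twist": 0},
  {"jaw": -1, "slide": [0, -0.8, -1], "twist": 0},
  {"jaw": -1, "slide": [0, 0, -1], "twist": 0},
])

```text
time_s: 31.05
eef_pos: [0.5083, 0.2745, 0.1492]
tool_rot: [-0.0, 0.999, -0.051, 0.001]
contact_force: [0.6, 0.1, -0.6]
width: 1.0
grip_force: 0.0
```

```bash
python3 - <<'E'
from h import *
s=env.get_state();print(s["eef_pos"],s["contact_force"].round(1))
f=env.grab_frame("side");g=env.grab_frame("top")
for n,F in(("side",f),("top",g)):
    F0=dict(np.load(f"pics/{n}0.npz"));d=cv2.absdiff(F["frame"],F0["frame"]).max(2)
    m=cv2.morphologyEx((d>40).astype(np.uint8),cv2.MORPH_OPEN,np.ones((3,3)))
    k,l,st,c=cv2.connectedComponentsWithStats(m)
    for i in range(1,k):
        if st[i,4]>25:print(n,st[i],c[i].round(0))
# foot bottom on the felt: dark brown against felt, in the side view
h=cv2.cvtColor(f["frame"],cv2.COLOR_BGR2HSV);m=cv2.inRange(h,(4,90,20),(14,255,112))
for v in range(120,226,5):
    r=np.nonzero(m[v,150:260])[0]+150
    if r.size:
        cut=np.split(r,np.nonzero(np.diff(r)>1)[0]+1);print(v,[(int(q[0]),int(q[-1])) for q in cut if q.size>2])
np.savez("pics/fs.npz",**{k:np.array(v) for k,v in f.items()});np.savez("pics/ft.npz",**{k:np.array(v) for k,v in g.items()})
E
```

```text
[0.50834679 0.27451163 0.14920773] [ 0.6  0.1 -0.6]
side [309   0  61  29 659] [339.  13.]
side [ 388    0   63   63 2476] [420.  27.]
side [452   0  14  17 154] [458.   7.]
side [  375    25   137   258 22859] [457. 175.]
side [441  29  18  22 188] [449.  38.]
side [327  32  11   7  59] [332.  35.]
side [ 228   39   48   52 1247] [253.  73.]
side [271  38   7   4  28] [274.  40.]
side [258  47   9   6  35] [262.  50.]
side [314  46  10   6  39] [318.  48.]
side [ 213   50  218  147 9357] [314. 106.]
side [259  55   6   7  36] [262.  58.]
side [ 119   65  108  203 9968] [174. 158.]
side [173  88  10   8  55] [177.  91.]
side [155 104  20  17 199] [166. 113.]
side [419 121   6   9  39] [421. 125.]
side [247 134  14  15 167] [253. 141.]
side [503 321   9  60 404] [508. 349.]
top [214 138  20  23 392] [223. 149.]
top [ 83 141  51  54 915] [115. 164.]
top [ 36 155  44  55 826] [ 51. 178.]
top [103 154  10  16 112] [108. 162.]
top [  50  165   58   41 1319] [ 80. 187.]
top [109 170   9  15 100] [113. 177.]
top [  38  182  130  202 9746] [112. 298.]
top [271 185  23  27 452] [283. 198.]
top [ 96 199  21   8  96] [107. 203.]
top [ 59 206  13  42 286] [ 64. 227.]
top [ 51 215   9  21 173] [ 55. 225.]
top [ 460  315   52   48 1403] [490. 342.]
top [ 195  317  241   67 8536] [309. 358.]
top [492 363  20  21 345] [503. 374.]
145 [(235, 240)]
150 [(235, 241)]
155 [(235, 241)]
160 [(206, 208)]
165 [(203, 208)]
170 [(205, 209), (236, 243)]
175 [(205, 209), (238, 247)]
180 [(244, 247)]
185 [(205, 208)]
190 []
200 []
205 []
210 []
215 []
220 []
225 []
```

```bash
python3 - <<'E'
from h import *
for n,c0 in(("top0",(.534,-.079)),("ft",(.682,.087))):
    g=dict(np.load(f"pics/{n}.npz"));B=cv2.resize(g["frame"],None,fx=4,fy=4,interpolation=cv2.INTER_CUBIC)
    h=cv2.cvtColor(B,cv2.COLOR_BGR2HSV);m=cv2.inRange(h,(0,60,15),(16,255,108))
    cs=cv2.findContours(m,cv2.RETR_LIST,1)[0];P=np.vstack([c[:,0] for c in cs if len(c)>20]);P=(P+.5)/4-.5
    P=P[(P[:,0]>200)&(P[:,0]<305)&(P[:,1]>130)&(P[:,1]<220)]
    W=np.array([cast(g,q)[:2] for q in P]);x=np.array(c0)
    for _ in range(8):
        a=W-x;v=(g["eye"][:2]-x);v/=np.linalg.norm(v);r=np.linalg.norm(a,axis=1);k=(a@v>.5*r)&(abs(r-.03)<.01)
        x=least_squares(lambda c:np.linalg.norm(W[k]-c,axis=1)-.03,x,loss="soft_l1",f_scale=.001).x
    print(n,x.round(4),rack(x),k.sum(),(np.sqrt(np.mean((np.linalg.norm(W[k]-x,axis=1)-.03)**2))*1e3).round(1))
    z=g["frame"][136:163,210:238];print(cv2.cvtColor(z,cv2.COLOR_BGR2HSV)[::2,::2,2] if n=="ft" else "")
E
```

```text
top0 [ 0.5365 -0.0787] (np.float64(-0.1004), np.float64(-0.1918)) 81 0.4

ft [0.6879 0.0893] (np.float64(0.0057), np.float64(0.0079)) 75 0.7
[[ 93  83  86  86  85  86  89  87  68  68  74  73  72  74]
 [ 83  70  84  87  89  89  86  76  63  85  85  79  76  73]
 [ 74  72  78  83  85  82  73  60  55  86 112 117 110 100]
 [ 68 108  97  69  70  68  61  54  51  57  85 129 141 140]
 [ 68 111  87  63  67  63  61  55  49  55  64 110 141 142]
 [ 79 110  75  68  69  65  64  59  56  59  64  81 121 136]
 [100 113  75  73  76  75  71  67  64  64  67  72 105 136]
 [121 118  80  77  80  79  75  73  72  70  71  70  94 131]
 [128 127  90  82  86  84  83  83  78  75  74  65  92 119]
 [132 131  96  85  88  89  88  83  82  81  72  62  95 123]
 [134 133 109  84  91  92  91  86  82  75  62  72 105 121]
 [136 134 125  92  79  80  81  77  71  65  67  94 114 131]
 [135 132 133 118  94  79  74  74  72  80  98 108 127 134]
 [140 141 139 136 124 110 100  97  99 103 114 125 135 130]]
```

```bash
python3 -c "
from plant import env
s=env.get_state();print(s['time_s'],s['contact_force'].round(1));print(env.hand_in())"
```

```text
31.15 [ 0.7 -0.4  0.4]
the job is handed in; nothing more can be done
None
```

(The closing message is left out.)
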